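# Lock the plywood box with the large snap hook

## Task

Lock the plywood box for the end of class: take the large snap hook from the bench and push its sprung gate against one leg of the steel staple that stands up through the box's lid, until that leg is inside the hook and the gate has snapped fully shut behind it. Let go and leave the hook lying flat on the lid, clipped on the staple; the small snap hook is no use for this.

Things in the scene. Friction and masses are not known exactly. Their poses are not given: they have to be found in the camera images.
- snap_hook: Larger of 2 steel snap hooks: all in mm; 146 long, 12 thick, 0.15-0.29 kg, lying flat. Origin: bow's middle, underside; z up. Shank to grip: x -82..-34 (best -58), y -10..10, flat sides. Bow of 12 bar, centre lines: spine y -38, arms x -30 and 30. Mouth faces +y, shut by the gate: 8 bar on y 27, pivot x -20, tip x 22. Push the hook along its +y so the leg enters at x 8 (-4..16) and stops at y -17 (-27: spine).
- hook_gate (a joint): Angle of the large snap hook's gate, rad: 0 shut, growing as it swings inwards, about the upright pivot at the hook's x -20, y 27 mm; stop at 1.55. A spring drives it shut; opening it takes about 1 to 4 N at the leg. It snaps shut behind the leg once the leg's axis is 44 mm from the pivot (for a leg at x 8: at y -8).
- leg_right (a point): Right (-y) leg of the staple, an upright steel U of 10 mm round bar on the fixed plywood box: point on the leg's axis at the lid's flat top, 60 mm above the bench. Leg axes 70 mm apart; the U stands 47 mm above the lid. Axes are the box's: y towards the other leg, z up; yaw within 0.35 rad. Lid 220 (x) by 270 mm (y); staple on its y centre line, 20 mm beyond its middle in x.
- leg_left (a point): Left (+y) leg of the same staple: point on its axis at the level of the lid's top, 70 mm from the right leg along the box's y; same axes. Either leg will do.
There are look-alikes about, which are no part of the job. Leave any orange look-alike of the snap_hook alone.

How it is judged:
By the outcome, as a careful person would: the job done as asked, in the order asked, and still so for the second after the job is handed in, with the robot touching nothing.
It also fails if it takes over 38 s, if anything falls off the work surface, if the arm or the gripper's body presses on something with over 40 N, if the wrist force passes 120 N, or if a joint passes its speed limit or range.

## Robot

A 6-joint arm with a two-finger parallel gripper is mounted at the origin on the work surface. World frame = base frame: x ahead of the robot, y to its left, z up, the work surface at z = 0. Lengths are in m, angles in rad, forces in N, time in s.
With the tool pointing down it reaches from about 0.275 to 0.825 m from the base axis. Payload 4.9 kg.
Tool frame: the origin (TCP) lies midway between the tips of the shut fingers; the grasp point (between the pads) lies 19 mm behind it (grip_point_offset is the distance from the TCP to the grasp point, in m); z points along the fingers, y is the line along which they close (so a half turn about z gives the same grasp; the last joint's range is limited). The gripper opens to 85 mm and grips with 20 to 120 N. Pads are 22 mm wide; open, the fingers measure 114 mm over their backs; the gripper's body (76 mm by 85 mm) begins 54 mm behind the grasp point. The pads swing forward as they close: fully open they stand 13 mm farther back than shut.
Start: joints at [-1.248, 0.326, -0.193, 1.052, 0, 1.437], TCP at [0.243, -0.494, 0.231] pointing down, gripper open.
Joint ranges: [-2.65, 2.65], [-0.97, 1.79], [-1.3, 1.35], [-1.93, 2.1], [-1.47, 1.37], [-3.14, 3.14]. Speed limits (rad/s): [2.57, 2.57, 3.14, 3.14, 3.14, 3.14].

## Interface

Orientations are given as a rotation vector (axis times angle).
In Python, from cell import * gives the robot as it stands. Calls block until the motion is done:
- movep(position, orientation): joint-space move of the TCP to a pose.
- move_l(position, velocity=0.15, rot=None, until_force=None): straight line of the TCP; rot=None keeps the orientation; velocity is the mean speed in m/s. With until_force (N) it stops when the force on the tool has changed by that much, and returns True; else False.
- set_joints(angles): joint-space move.
- let_go() and grab(newtons=None): open the fingers fully, or close them until they stop; newtons is the grip in N (None keeps the last).
- sleep(seconds).
- ik(position, orientation): joint angles nearest the present ones, or None.
- get_state(): the state.
- grab_frame(name): name is "scene" or "side" or "wrist"; returns a dict with "img" (420x560x3 uint8, red, green, blue), "fx", "fy", "cx", "cy" (pixels), "cam_to_world" (4x4, takes a point from camera to world coordinates); the wrist camera has in their place "T_tool_cam" (4x4, takes a point from camera to tool coordinates, whose origin is the TCP and whose axes are the flange's). Camera axes: x right, y down, z forward; pixel columns grow to the right and rows downward; lengths in m; the calibration is good to about 2 mm. A picture is of the moment at which its call begins: read the wrist's pose just before it. There is no depth.
A pose or a line that the arm cannot do raises MotionError and nothing moves.
- sign_off(): hands the job in; it is judged then, once.
Trained networks look in the newest picture that a camera, given by its name, has taken for a name from the list of things; names that differ only in an ending like _2 or _b are one class to them, and where a whole thing is asked for, a point or a joint stands for the part that bears it (a point fixed in the world has none). Each returns a list of dicts, best first, with "score" (0 to 1); they miss things now and then, are a little off and sometimes report something else, mostly with a low value. They report only what shows in the picture. A call takes as long as a camera call. They do not tell look-alikes from the thing itself.
- spot_in(camera, name): "centre" ([column, row] in pixels, amid what is visible of it).
- silhouettes(camera, name): "mask" (420x560 bool, what is visible of it) and "centre" ([column, row] in pixels, amid what is visible of it).
- tip_of(camera, name): "centre" ([column, row] in pixels: a listed point, or the origin of a listed thing).
The state is a dict: "clock": time; "q": joint angles; "joint_velocities": joint speeds; "tau": joint torques, N m; "position": TCP position; "eef_rot": TCP orientation; "contact_force": force on the tool from outside, world axes, zero at the start; "wrist_torque": the same for the moment, N m; "finger_gap": opening from 0.0 (shut) to 1.0 (fully open); "grasp_force": force on a finger pad.
Only numpy, scipy, OpenCV 4.12 (cv2) and the standard library are available. Lean on these libraries where they do the work, as an engineer would, in place of code of your own. Each camera call takes 0.05 s, during which the arm holds its last target. There are 200 camera calls.

## Working session

There is one attempt and no reset: what is moved stays moved. The work goes in short steps, each a Python script; the robot and the scene stay as the last script left them, time stands still between calls to the robot, and variables do not carry over. Pictures are saved under pics/ and viewed, at most 10 in all, crops included, and the job is handed in when it is done.

```bash
mkdir -p pics; cat > h.py <<'E'
from cell import *
import numpy as np, cv2
from scipy.spatial.transform import Rotation as R
def save(img,name): cv2.imwrite('pics/'+name,np.ascontiguousarray(img[:,:,::-1]))
def shot(cam):
    s=get_state(); f=grab_frame(cam)
    if cam=='wrist':
        T=np.eye(4);T[:3,:3]=R.from_rotvec(s['eef_rot']).as_matrix();T[:3,3]=s['position']
        f['cam_to_world']=T@np.array(f['T_tool_cam'])
    return f
def px2w(f,uv,z):
    M=np.array(f['cam_to_world']);d=M[:3,:3]@np.array([(uv[0]-f['cx'])/f['fx'],(uv[1]-f['cy'])/f['fy'],1])
    o=M[:3,3]; return o+d*(z-o[2])/d[2]
def w2px(f,p):
    c=np.linalg.inv(np.array(f['cam_to_world']))@np.r_[p,1]; return np.array([f['fx']*c[0]/c[2]+f['cx'],f['fy']*c[1]/c[2]+f['cy']])
E
python3 - <<'E'
from h import *
a=shot('scene')
for n in ['snap_hook','hook_gate']:
    for d in silhouettes('scene',n): print('scene',n,round(d['score'],2),d['centre'],d['mask'].sum(),px2w(a,d['centre'],.006).round(3))
for n in ['snap_hook','leg_right','leg_left']:
    for d in tip_of('scene',n): print('tip',n,round(d['score'],2),d['centre'],px2w(a,d['centre'],.0 if n=='snap_hook' else .06).round(3))
b=shot('side')
for n in ['snap_hook','leg_right','leg_left']:
    for d in tip_of('side',n): print('side tip',n,round(d['score'],2),d['centre'],px2w(b,d['centre'],.0 if n=='snap_hook' else .06).round(3))
save(a['img'],'scene.png');save(b['img'],'side.png')
print(get_state()['clock'])
E
```

```text
scene snap_hook 0.87 [195.8, 258.9] 620 [ 0.349 -0.333  0.006]
scene snap_hook 0.85 [208.3, 353.0] 925 [ 0.51  -0.501  0.006]
scene snap_hook 0.73 [256.1, 301.5] 918 [ 0.534 -0.347  0.006]
scene hook_gate 0.39 [277.4, 302.5] 58 [ 0.577 -0.323  0.006]
tip snap_hook 0.86 [267.8, 318.6] [ 0.578 -0.365  0.   ]
tip snap_hook 0.64 [192.7, 359.7] [ 0.488 -0.53   0.   ]
tip snap_hook 0.64 [188.1, 247.2] [ 0.311 -0.316  0.   ]
tip leg_right 0.76 [396.2, 163.3] [0.65 0.15 0.06]
tip leg_left 0.56 [403.7, 148.4] [0.647 0.206 0.06 ]
side tip snap_hook 0.84 [369.0, 256.3] [ 0.567 -0.344  0.   ]
side tip snap_hook 0.67 [283.7, 292.8] [ 0.316 -0.318  0.   ]
side tip snap_hook 0.59 [409.8, 305.7] [ 0.492 -0.522  0.   ]
side tip leg_right 0.66 [270.6, 163.6] [0.654 0.141 0.06 ]
side tip leg_left 0.69 [257.7, 159.5] [0.643 0.192 0.06 ]
0.5
```

View pics/scene.png

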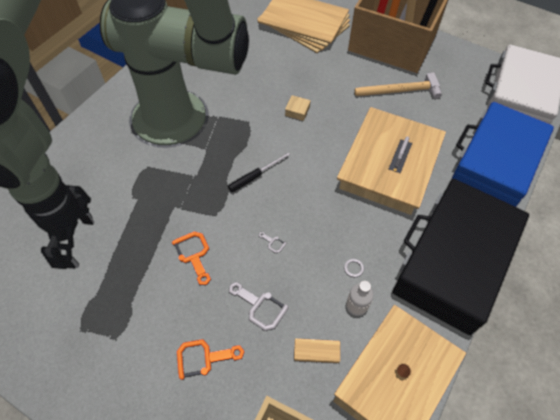

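View pics/side.png

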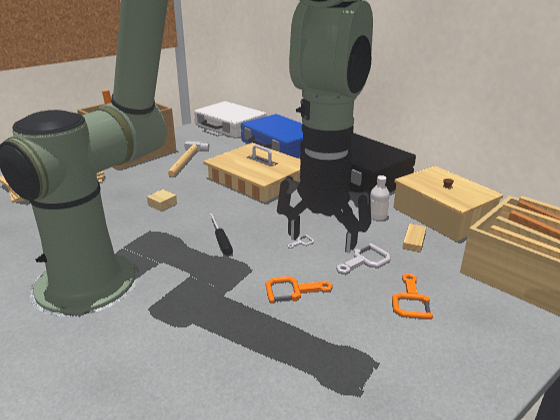

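The large steel hook is at scene [258,303]. The orange look-alikes are at [195,258] and [208,358], and the small steel hook is at [272,241]. The box with the steel staple is at [400,155]; the one with a knob at [400,370] isn't the one I need. The grey, large hook fits the description, so I'll confirm it with a crop and then look from the wrist.

```bash
python3 - <<'E'
from h import *
s=get_state(); print(R.from_rotvec(s['eef_rot']).as_matrix().round(2), s['eef_rot'])
movep([0.50,-0.33,0.27],s['eef_rot'])
a=shot('wrist'); print(np.array(a['T_tool_cam']).round(3))
for n in ['snap_hook','hook_gate']:
    for d in silhouettes('wrist',n): print(n,round(d['score'],2),d['centre'],d['mask'].sum(),px2w(a,d['centre'],.006).round(4))
for d in tip_of('wrist','snap_hook'): print('tip',round(d['score'],2),d['centre'],px2w(a,d['centre'],0).round(4))
save(a['img'],'w1.png'); print(get_state()['clock'])
E
```

```text
[[ 0.9   0.44  0.  ]
 [ 0.44 -0.9   0.  ]
 [ 0.   -0.   -1.  ]] [-3.05996342e+00 -7.11309777e-01 -2.50564293e-05]
[[-0.    -0.96  -0.278  0.07 ]
 [ 1.    -0.     0.001 -0.   ]
 [-0.001 -0.278  0.96  -0.142]
 [ 0.     0.     0.     1.   ]]
snap_hook 0.71 [390.6, 218.0] 2151 [ 0.5137 -0.5055  0.006 ]
snap_hook 0.7 [232.8, 255.7] 1765 [ 0.3585 -0.3245  0.006 ]
snap_hook 0.68 [304.1, 153.2] 2197 [ 0.5408 -0.3503  0.006 ]
hook_gate 0.7 [300.0, 120.4] 216 [ 0.5764 -0.3256  0.006 ]
hook_gate 0.4 [414.9, 238.9] 109 [ 0.5018 -0.5552  0.006 ]
tip 0.81 [394.0, 235.3] [ 0.492  -0.5277  0.    ]
tip 0.68 [217.2, 268.8] [ 0.3246 -0.3121  0.    ]
1.875
```

```bash
python3 - <<'E'
import cv2
i=cv2.imread('pics/w1.png')[60:270,180:460]; cv2.imwrite('pics/w1c.png',cv2.resize(i,None,fx=2.8,fy=2.8,interpolation=cv2.INTER_CUBIC))
E
```

```text
(no output)
```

View pics/w1c.png

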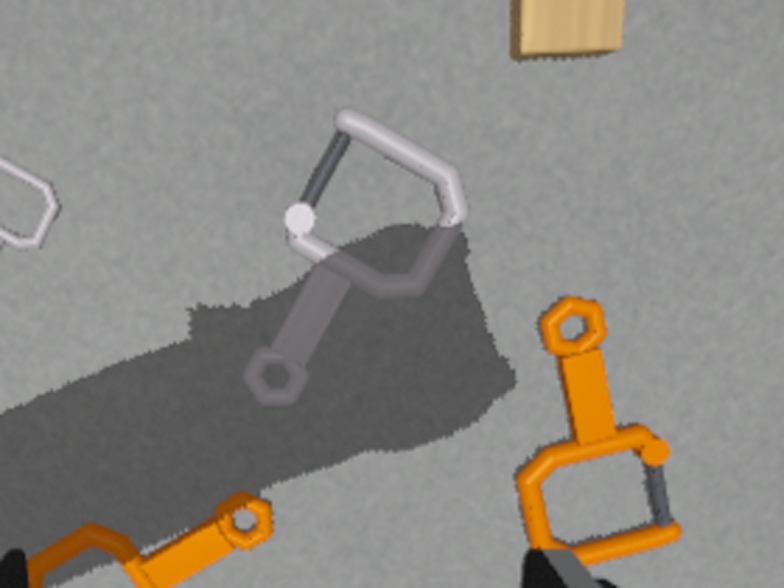

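Confirmed: the steel large hook has its pivot at crop [299,219], its gate running to [347,120] and its ring at [276,377]. The orange hooks sit to the right and lower left. Next I'll look down at the staple, then come back close over the hook.

```bash
python3 - <<'E'
from h import *
a=dict(np.load('x.npz')) if 0 else None
movep([0.66,0.17,0.24],[np.pi,0,0])
a=shot('wrist'); save(a['img'],'w2.png')
for n in ['leg_right','leg_left']:
    for d in tip_of('wrist',n): print('tip',n,round(d['score'],2),d['centre'],px2w(a,d['centre'],.06).round(4))
movep([0.50,-0.35,0.16],R.from_euler('z',0.6).as_matrix()@np.diag([1,-1,-1.]) is None or (R.from_euler('z',0.6)*R.from_rotvec([np.pi,0,0])).as_rotvec())
b=shot('wrist'); save(b['img'],'w3.png')
for n in ['snap_hook','hook_gate']:
    for d in silhouettes('wrist',n): print(n,round(d['score'],2),d['centre'],d['mask'].sum(),px2w(b,d['centre'],.006).round(4))
for n in ['snap_hook','hook_gate']:
  for d in tip_of('wrist',n): print('tip',n,round(d['score'],2),d['centre'],px2w(b,d['centre'],0).round(4))
import pickle
for k,f in (('a',a),('b',b)): pickle.dump(f,open(k+'.pkl','wb'))
print(get_state()['clock'])
E
```

```text
tip leg_right 0.82 [298.8, 192.8] [0.6537 0.1458 0.06  ]
tip leg_left 0.58 [234.4, 202.4] [0.6426 0.2184 0.06  ]
snap_hook 0.76 [203.1, 283.6] 1793 [ 0.3655 -0.3399  0.006 ]
snap_hook 0.75 [301.5, 159.8] 4022 [ 0.5411 -0.3504  0.006 ]
snap_hook 0.73 [408.8, 240.2] 2278 [ 0.5364 -0.4964  0.006 ]
hook_gate 0.57 [297.2, 112.7] 336 [ 0.5752 -0.3209  0.006 ]
hook_gate 0.45 [429.0, 287.7] 177 [ 0.5056 -0.554   0.006 ]Traceback (most recent call last):
  File "<stdin>", line 12, in <module>
ValueError: it knows: leg_left, leg_right, snap_hook
```

View pics/w2.png

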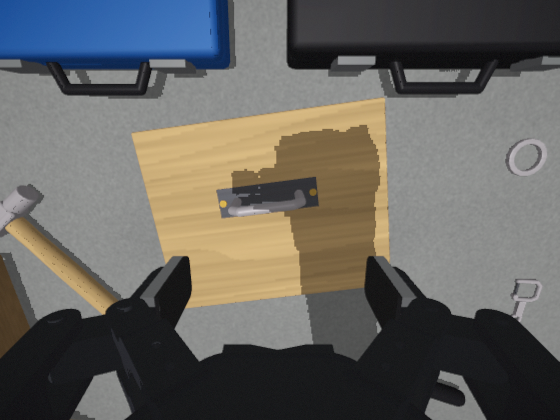

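View pics/w3.png

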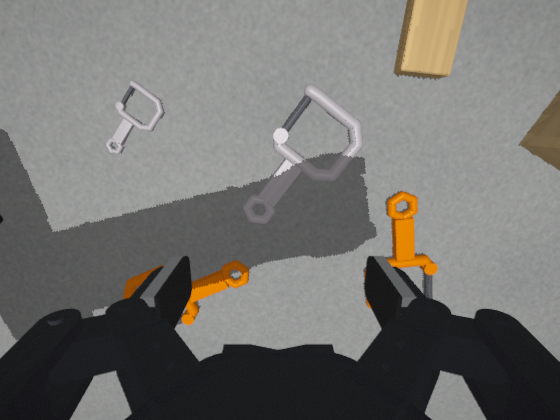

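The wrist view of the box shows the staple legs near [234,203] and [299,193], with lid corners at [133,133], [385,98] and [390,288]. In the second view the hook's pivot is at [281,136], its arm end at [312,92] and its ring at [259,209].

```bash
python3 - <<'E'
from h import *
b=shot('wrist')
P=[(281,136,.012),(312,93,.008),(259,209,.012)]
W=np.array([px2w(b,p[:2],p[2])[:2] for p in P]); print(W.round(4), np.linalg.norm(W[0]-W[1]),np.linalg.norm(W[0]-W[2]))
M=np.array([[-20,27],[30,27],[-97,0]])/1e3
def fit(M,W):
    A=M-M.mean(0);B=W-W.mean(0);th=np.arctan2((A[:,0]*B[:,1]-A[:,1]*B[:,0]).sum(),(A*B).sum());c,s=np.cos(th),np.sin(th);Q=np.array([[c,-s],[s,c]]);t=W.mean(0)-Q@M.mean(0);return th,t,(M@Q.T+t-W).round(4),Q
th,t,res,Q=fit(M,W);print('hook',th,t,res)
# mask-based check
d=[d for d in silhouettes('wrist','snap_hook') if abs(d['centre'][0]-301)<15][0]
ys,xs=np.nonzero(d['mask']);w=np.array([px2w(b,(x,y),.008)[:2] for x,y in zip(xs,ys)]);h=(w-t)@Q
print('hook-frame extents',h.min(0).round(4),h.max(0).round(4))
sh=h[(h[:,0]<-.045)&(h[:,0]>-.075)];
for x in (-.072,-.065,-.058,-.051): k=sh[abs(sh[:,0]-x)<.0035,1]; print(x,k.min().round(4),k.max().round(4))
# box: recreate pose of the box view
T=np.eye(4);T[:3,:3]=R.from_rotvec([np.pi,0,0]).as_matrix();T[:3,3]=[.66,.17,.24]
a=dict(b);a['cam_to_world']=T@np.array(b['T_tool_cam'])
C=np.array([px2w(a,p,.06)[:2] for p in [(133,133),(385,98),(390,288)]]);print(C.round(4),np.linalg.norm(C[0]-C[1]),np.linalg.norm(C[1]-C[2]))
th2,t2,r2,Q2=fit(np.array([[.09,.135],[.09,-.135],[-.13,-.135]]),C);print('box yaw',th2,'staple mid',t2,r2)
L=[Q2@[0,s*.035]+t2 for s in(-1,1)];print(L,[w2px(a,[*l,.06]).round(1) for l in L],[w2px(a,[*l,.102]).round(1) for l in L])
print(get_state()['clock'])
E
```

```text
[[ 0.5488 -0.3203]
 [ 0.5971 -0.3221]
 [ 0.4761 -0.343 ]] 0.04834710097093993 0.0761027487786688
hook -0.037806446762619794 [ 0.56894825 -0.34754563] [[ 0.0012  0.0005]
 [ 0.0029  0.0004]
 [-0.0041 -0.0009]]
hook-frame extents [-0.1107 -0.0432] [0.0344 0.0347]
-0.072 -0.0103 0.0109
-0.065 -0.01 0.0108
-0.058 -0.0098 0.011
-0.051 -0.0099 0.0112
[[0.7185 0.3232]
 [0.7533 0.06  ]
 [0.5329 0.0315]] 0.2654238837888052 0.22226084475750674
box yaw 0.12365614214581554 staple mid [0.64617576 0.18084164] [[ 0.0003  0.0027]
 [-0.0012 -0.0021]
 [ 0.0009 -0.0007]]
[array([0.6504927 , 0.14610889]), array([0.64185881, 0.21557439])] [array([299.1, 195.4]), array([237.5, 202.9])] [array([302.1, 205.7]), array([232. , 214.1])]
10.4083
```

Hook: origin about (0.569, -0.347), yaw -0.04, with extents that match its listed size. Right leg: about (0.651, 0.146), box yaw 0.13, and the lid size and leg spacing also match. I'll approach leg_right from the box's -y side with the shank towards the robot, which keeps the gripper clear of the other leg.

```bash
python3 - <<'E'
from h import *
def rot(y): return (R.from_euler('z',y)*R.from_rotvec([np.pi,0,0])).as_rotvec()
th=-.038;t=np.array([.569,-.347]);c,s=np.cos(th),np.sin(th);Q=np.array([[c,-s],[s,c]])
g=t+Q@[-.058,.0005]
movep([*g,.06],rot(th)); print(move_l([*g,.002],.12,until_force=15), get_state()['position'])
grab(90); st=get_state(); print(st['finger_gap'],st['grasp_force'],st['position'])
move_l([*g,.19],.3); st=get_state(); print(st['finger_gap'],st['grasp_force'],st['contact_force'],st['clock'])
# above the pre-approach
by=.13;c,s=np.cos(by),np.sin(by);B=np.array([[c,-s],[s,c]]);leg=np.array([.6515,.146])
G=lambda y:leg-B@[.008,y]+B@[-.058,0]
p=G(.058);print('pre',p)
movep([*p,.15],rot(by)); f=shot('wrist'); save(f['img'],'w4.png'); print(get_state()['clock'])
for n in ['leg_right','leg_left']:
    for d in tip_of('wrist',n): print('tip',n,round(d['score'],2),d['centre'],px2w(f,d['centre'],.06).round(4))
for n,h in (('pivot',(-.02,.027,.012)),('spine',(0,-.038,.012)),('tip',(.03,.027,.012))):
    o=p-B@[-.058,0]; print(n,w2px(f,[*(o+B@h[:2]),.15-.002+h[2]]).round(1))
for l in (leg,leg+B@[0,.07]): print('leg',w2px(f,[*l,.06]).round(1),w2px(f,[*l,.102]).round(1))
E
```

```text
False [ 0.51151743 -0.34476757  0.00273356]
0.20118559596493268 88.81460309028625 [ 0.51127539 -0.34448265  0.00268639]
0.20073089597020496 88.19814562797546 [ 0.02158917  0.35051197 -2.7870135 ] 13.1167
pre [0.5935757  0.07993356]
14.7667
tip leg_right 0.85 [200.5, 123.6] [0.6545 0.1452 0.06  ]
tip leg_left 0.93 [105.5, 125.7] [0.6438 0.2164 0.06  ]
pivot [215.8 194.7]
spine [360.8 150.3]
tip [208.5  76.6]
leg [199.2 127.5] [181.9 128.8]
leg [106.8 127.7] [ 69.2 129. ]
```

View pics/w4.png

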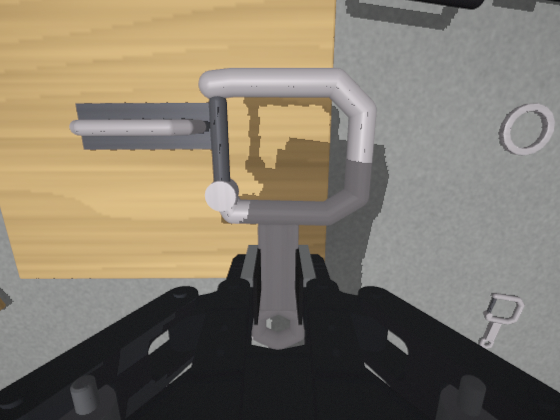

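The hook is held straight: pivot seen at [220,194] against [216,195] predicted. The staple bar runs from [75,128] to [200,127], and the gate faces it. The leg is about 2 mm farther in x than I had, so I'll correct for that, lower, push and check.

```bash
python3 - <<'E'
from h import *
by=.135;c,s=np.cos(by),np.sin(by);B=np.array([[c,-s],[s,c]]);leg=np.array([.6535,.1456])
rv=(R.from_euler('z',by)*R.from_rotvec([np.pi,0,0])).as_rotvec()
G=lambda y:leg-B@[.008,y]+B@[-.058,0]
move_l([*G(.058),.15],.1,rot=rv)
print(move_l([*G(.058),.065],.12,until_force=12),get_state()['position'])
for y in (.02,-.008,-.018):
    r=move_l([*G(y),.065],.07,until_force=25);st=get_state();print(y,r,np.array(st['position']).round(4),np.array(G(y)).round(4),np.array(st['contact_force']).round(1),st['finger_gap'])
    if r: break
f=shot('wrist'); save(f['img'],'w5.png'); print(get_state()['clock'])
E
```

```text
False [0.59650055 0.07930259 0.06558715]
0.02 False [0.5901 0.117  0.0648] [0.5908 0.1169] [-1.7 -1.3 -1.5] 0.19977813365811517
-0.008 False [0.5856 0.1459 0.0645] [0.587  0.1446] [-3.8  0.5 -2. ] 0.20028111861825115Traceback (most recent call last):
  File "<stdin>", line 8, in <module>
cell.MotionError: the arm cannot follow that straight line within its joint ranges
```

```bash
python3 - <<'E'
from h import *
by=.135;c,s=np.cos(by),np.sin(by);B=np.array([[c,-s],[s,c]]);leg=np.array([.6535,.1456])
rv=lambda y:(R.from_euler('z',y)*R.from_rotvec([np.pi,0,0])).as_rotvec()
G=lambda y:leg-B@[.008,y]+B@[-.058,0]
st=get_state();print(np.round(st['q'],3),st['position'],st['eef_rot'])
for y in (-.01,-.014,-.018):
  for z in (.065,.067): print(y,z,ik([*G(y),z],rv(by)),ik([*G(y),z],st['eef_rot']))
f=shot('wrist'); save(f['img'],'w5.png'); print(get_state()['clock'])
E
```

```text
[ 1.210e-01  5.770e-01 -2.560e-01  7.410e-01  2.000e-03  3.126e+00] [0.58559338 0.14586566 0.06452256] [-3.13280152 -0.21464943  0.00372365]
-0.01 0.065 [ 0.12288226  0.57693154 -0.25400169  0.7398631   0.          3.12947492] [ 1.22088631e-01  5.78336269e-01 -2.51369867e-01  7.43380940e-01
  1.56915851e-03  3.12685979e+00]
-0.01 0.067 [ 0.12288226  0.57455193 -0.25221822  0.74402617  0.          3.12947492] [ 1.22088631e-01  5.75960947e-01 -2.49586785e-01  7.47539343e-01
  1.56915851e-03  3.12685979e+00]
-0.014 0.065 [ 0.1295428   0.57763465 -0.25268226  0.74047942  0.          3.13613545] [ 1.28742083e-01  5.79032236e-01 -2.50063092e-01  7.43981256e-01
  1.58436504e-03  3.13351323e+00]
-0.014 0.067 [ 0.1295428   0.57525719 -0.25089898  0.74464015  0.          3.13613545] [ 1.28742083e-01  5.76659041e-01 -2.48280189e-01  7.48137355e-01
  1.58436504e-03  3.13351323e+00]
-0.018 0.065 [ 0.13619839  0.57837862 -0.25128573  0.74113198  0.         -3.14039426] [ 1.35390676e-01  5.79769049e-01 -2.48679230e-01  7.44617722e-01
  1.59949040e-03  3.14016182e+00]
-0.018 0.067 [ 0.13619839  0.57600345 -0.24950264  0.74529024  0.         -3.14039426] [ 1.35390676e-01  5.77398102e-01 -2.46896513e-01  7.48771386e-01
  1.59949040e-03  3.14016182e+00]
17.2667
```

View pics/w5.png

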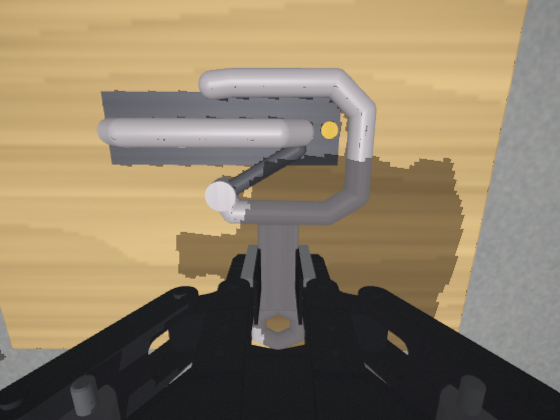

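The leg is inside the bow with the gate swung in against it (gate from [220,195] to [300,150], leg near [300,132]). Joint 6 is at its limit, so I'll finish the push while yawing the hook slightly further, which takes joint 6 away from that limit.

```bash
python3 - <<'E'
from h import *
leg=np.array([.6535,.1456])
rv=lambda y:(R.from_euler('z',y)*R.from_rotvec([np.pi,0,0])).as_rotvec()
def G(x,y,th):
    c,s=np.cos(th),np.sin(th);return leg-np.array([[c,-s],[s,c]])@[x+.058,y]
for x,y,th in ((.008,-.014,.165),(.008,-.019,.19)):
    r=move_l([*G(x,y,th),.065],.05,rot=rv(th),until_force=25);st=get_state()
    print(y,r,np.array(st['position']).round(4),G(x,y,th).round(4),np.array(st['contact_force']).round(1),np.round(st['q'][5],3))
f=shot('wrist'); save(f['img'],'w6.png'); print(get_state()['clock'])
E
```

```text
-0.014 False [0.5855 0.149  0.0649] [0.5861 0.1486] [-3.4  1.4 -1.8] 3.103
-0.019 False [0.5864 0.1516 0.0655] [0.5851 0.1518] [ 0.6 -0.3 -2.4] 3.084
17.8167
```

View pics/w6.png

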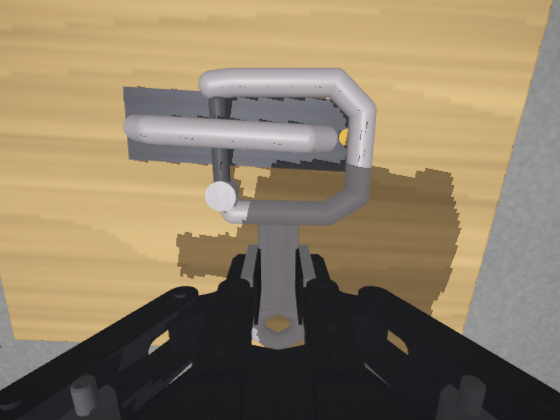

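The gate is back in line from [220,195] to [213,95] and the leg is inside the bow at about [320,138]. I'll lower, release, retreat and verify.

```bash
python3 - <<'E'
from h import *
p=np.array(get_state()['position']);
print(move_l([p[0],p[1],.0615],.03,until_force=5)); print(get_state()['position'],get_state()['contact_force'])
let_go(); move_l([p[0],p[1],.20],.15); sleep(.5)
st=get_state(); print(st['contact_force'])
f=shot('wrist'); save(f['img'][40:320,100:460].repeat(2,0).repeat(2,1),'w7.png'); print(st['clock'])
E
```

```text
True
[0.5873946  0.15141757 0.06267892] [-1.88634822 -0.03842112  4.24261014]
[1.27224724 0.90415171 0.00987071]
20.2667
```

View pics/w7.png

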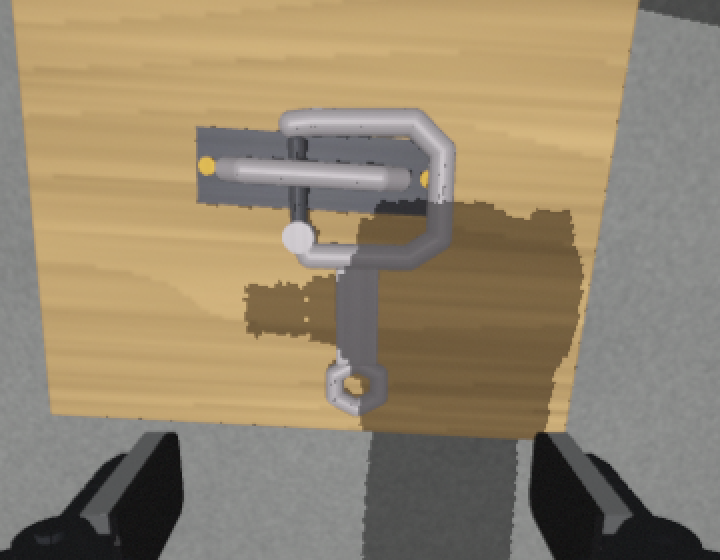

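The hook lies flat on the lid, gate shut from [298,238] to [297,138], with the right leg at about [400,180] inside the bow. The gripper is clear.

```bash
python3 -c "
from cell import *
print(sign_off())"
```

```text
the job is handed in; nothing more can be done
None
```

The large steel snap hook is clipped on the staple's right leg with its gate shut, lying flat on the lid and released; the job was handed in at about 20 s of the 38 s allowed, but no verdict came back.

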